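# Put the lab bench away: tools in the drawer, cases in a column

## Task

Tidy up after the lab session. Put the small tools that lie on the bench (stubby screwdriver, pocket meter, small grey breadboard, whichever are there) into the drawer of the low grey unit and shut the drawer fully; then stack the closed component cases (three or four of them) squarely in one column in the middle of the rubber mat on top of the unit, the largest at the bottom and each next smaller one centred on the one below, with their long sides parallel to the drawer front. Leave the other things on the bench where they are.

Things in the scene. Friction and masses are not known exactly. Their poses are not given: they have to be found in the camera images.
- case_a: the largest closed component case: a flat rectangular box with grey base, white lid and a small black latch, 100 long x 64 wide x 30 high; origin at the centre of its underside, x along its length, z up. May be absent. 0.1 to 0.23 kg
- case_b: the second largest closed component case: a flat rectangular box with grey base, white lid and a small black latch, 90 long x 58 wide x 28 high; origin at the centre of its underside, x along its length, z up. May be absent. 0.1 to 0.23 kg
- case_c: the third largest closed component case: a flat rectangular box with grey base, white lid and a small black latch, 80 long x 52 wide x 26 high; origin at the centre of its underside, x along its length, z up. May be absent. 0.1 to 0.23 kg
- case_d: the smallest closed component case: a flat rectangular box with grey base, white lid and a small black latch, 70 long x 46 wide x 24 high; origin at the centre of its underside, x along its length, z up. May be absent. 0.1 to 0.23 kg
- screwdriver: stubby screwdriver lying on the bench, 95 long in all, with a square-edged black handle 55 x 24 x 24 and a thin steel shank; origin on the bench under it, x along it towards the tip; the handle reaches from 48 behind to 8 ahead of the origin and its centre is 20 behind. May be absent. 60 g
- tester: pocket meter, a flat black box 95 x 38 x 22 with a small display; origin at the centre of its underside, x along its length. May be absent. 110 g
- breadboard: small grey solderless breadboard, 82 x 36 x 12; origin at the centre of its underside, x along its length. May be absent. 50 g (not the big trainer board with coloured posts, which stays)
- unit: low grey drawer unit fixed to the bench, 200 deep (x) x 270 wide (y) x 85 high; origin at the centre of its underside; its front with the drawer faces along its own -x, roughly towards the robot
- mat_top (a point): centre of the upper face of the black rubber mat on the unit's top (90 in x by 130 in y, 3 thick: 88 above the bench, 30 in front of the unit's centre); axes as the unit's
- unit_drawer0 (a joint): how far the drawer is pulled out, in m: 0 is fully shut; it slides along the unit's -x; travel 0.134; a light push or pull of a few newtons moves it and it stays where it is left; it starts shut or up to 0.03 open. Pulled right out, about 127 (along x) of its inside is open to above
- drawer_floor (a point): middle of the drawer floor, moving with the drawer; axes as the unit's. The inside reaches 77 either way in x and 114 either way in y; side walls are 41 high above the floor, the front panel 50; the floor is 22 above the bench. The edge of the unit's top, below which things must pass when the drawer shuts, is 51 above the floor and 85 in front of the unit's centre
- unit_drawer0_handle (a point): middle of the drawer's steel bar handle, moving with the drawer: a round bar 11 thick and about 120 long, parallel to the front, 35 clear in front of the drawer face (centre to face), 47 above the bench; axes as the unit's
- tape: roll of black tape, 60 across x 19 high, a bystander; origin at the centre of its underside
- jar: closed jar, 48 across x 65 high, a bystander; origin at the centre of its underside
- solar: small black solar cell plate, 60 x 45 x 5, a bystander; origin at the centre of its underside
- pencup: open steel cup, 66 across x 85 high, a bystander; origin at the centre of its underside
Not all that is in view belongs to the job. Leave any green look-alike of the case_a alone. What is shaped like the case_c but purple is not meant.

How it is judged:
By the outcome, as a careful person would: the job done as asked, in the order asked, and still so for the second after the job is handed in, with the robot touching nothing.
Of case_a, case_b, case_c, case_d only 3 to 4 are there at a start; the rules pass over those that are not, and their reading is None.
Of screwdriver, tester, breadboard only 2 to 3 are there at a start; the rules pass over those that are not, and their reading is None.
At some moment in a run one of case_a, case_b, case_c, case_d, screwdriver, tester, breadboard may be knocked a few centimetres aside while the robot is not near it.
Once in a run the grip may slacken for a moment while it holds something.
It also fails if it takes over 210 s, if anything falls off the work surface, if the arm or the gripper's body presses on something with over 40 N, if the wrist force passes 120 N, or if a joint passes its speed limit or range.

## Robot

A 6-joint arm with a two-finger parallel gripper is mounted at the origin on the work surface. World frame = base frame: x ahead of the robot, y to its left, z up, the work surface at z = 0. Lengths are in m, angles in rad, forces in N, time in s.
With the tool pointing down it reaches from about 0.325 to 0.775 m from the base axis. Payload 5.5 kg.
Tool frame: the origin (TCP) lies between the finger pads; the fingertips stand 8 mm ahead of it and the grasp point (between the pads) lies 11 mm behind it (tcp_to_tips is the distance from the TCP to the fingertips, in m); z points along the fingers, y is the direction in which the jaws open and shut (so a half turn about z gives the same grasp; the last joint's range is limited). The gripper opens to 88 mm and grips with 3 to 60 N. Pads are 20 mm wide; open, the fingers measure 115 mm over their backs; the gripper's body (75 mm by 178 mm) begins 61 mm behind the grasp point.
Start: joints at [1.058, 0.091, 1.231, -0, 1.82, -0.057], TCP at [0.264, 0.539, 0.231] pointing down, gripper open.
Joint ranges: [-2.87, 2.87], [-0.86, 2.18], [0.17, 2.46], [-1.51, 4.65], [0.06, 2.69], [-2.65, 2.65]. Speed limits (rad/s): [2.57, 2.57, 3.01, 3.14, 3.14, 3.14].

## Interface

Orientations are given as a unit quaternion [w, x, y, z].
In Python, from bench import * gives the robot as it stands. Calls block until the motion is done:
- move_to(position, orientation): joint-space move of the TCP to a pose.
- move_l(position, speed=0.15, orientation=None): straight line of the TCP; orientation=None keeps the orientation; speed is the mean speed in m/s.
- movej(angles): joint-space move.
- gripper_open() and close(): open the fingers fully, or close them until they stop; the grip force is fixed at half the most.
- hold(seconds).
- inverse_kinematics(position, orientation): joint angles nearest the present ones, or None.
- state(): the state.
- get_image(name): name is "side" or "top"; returns a dict with "frame" (420x560x3 uint8, blue, green, red), "depth" (420x560 float32, m along the optical axis (not along the pixel's ray), 0 where there is no reading), "camera_matrix" (3x3 intrinsics, pixels), "view" (4x4, takes a point from world to camera coordinates). Camera axes: x right, y up, looking along -z (the intrinsics and any distortion apply to the point x, -y, -z); pixel columns grow to the right and rows downward; lengths in m; the calibration is good to about 2 mm. A picture is of the moment at which its call begins.
A pose or a line that the arm cannot do raises IKError and nothing moves.
- job_done(): hands the job in, once; it reports no verdict.
The state is a dict: "time": time; "joint_pos": joint angles; "dq": joint speeds; "joint_torque": joint torques, N m; "ee_pos": TCP position; "ee_rot": TCP orientation; "ft_force": force on the tool from outside, world axes, zero at the start; "moment": the same for the moment, N m; "finger_gap": finger opening in m.
Only numpy, scipy, OpenCV 4.12 (cv2) and the standard library are available. Lean on these libraries where they do the work, as an engineer would, in place of code of your own. Each camera call takes 0.05 s, during which the arm holds its last target.

## Working session

There is one attempt and no reset: what is moved stays moved. The work goes in short steps, each a Python script; the robot and the scene stay as the last script left them, time stands still between calls to the robot, and variables do not carry over. Pictures are saved under pics/ and viewed, and the job is handed in when it is done.

```bash
mkdir -p pics; ls; python3 - <<'E'
from bench import *
import cv2,numpy as np
for n in("top","side"):
    d=get_image(n); cv2.imwrite(f"pics/{n}0.png",d["frame"]); np.savez(f"pics/{n}0.npz",**d)
    print(n,d["camera_matrix"],d["view"],[k for k in d])
s=state();print(s)
E
```

```text
pics
top [[534.74038811   0.         278.18428657]
 [  0.         534.74038811 209.1811627 ]
 [  0.           0.           1.        ]] [[-1.49753816e-03 -9.99977639e-01  6.51753624e-03  1.01710575e-01]
 [ 9.91165191e-01 -6.19889353e-04  1.32631746e-01 -5.66446610e-01]
 [-1.32624740e-01  6.65857616e-03  9.91143956e-01 -1.19264404e+00]
 [ 0.00000000e+00  0.00000000e+00  0.00000000e+00  1.00000000e+00]] ['frame', 'depth', 'camera_matrix', 'view']
side [[494.31722717   0.         287.11454494]
 [  0.         494.31722717 207.35451419]
 [  0.           0.           1.        ]] [[ 0.7081703  -0.70566347  0.0231059  -0.34204049]
 [ 0.34344264  0.37288682  0.86197597 -0.31218372]
 [-0.61688084 -0.60249023  0.5064223  -0.69453073]
 [ 0.          0.          0.          1.        ]] ['frame', 'depth', 'camera_matrix', 'view']
{'time': 0.1, 'joint_pos': array([ 1.05829809e+00,  9.17705464e-02,  1.23176030e+00, -4.18237657e-05,
        1.81981074e+00, -5.67350646e-02]), 'dq': array([-0.00011183, -0.00054381, -0.00213036,  0.00193175, -0.00177584,
        0.00085717]), 'joint_torque': array([ 3.25642613e-03, -4.47859561e+01, -4.07565200e+01,  7.00973673e-02,
        2.85925629e-02, -8.87467763e-05]), 'ee_pos': array([0.26399509, 0.53851431, 0.22963066]), 'ee_rot': array([-2.26085454e-04,  2.25919303e-01,  9.74145627e-01, -8.44978977e-04]), 'ft_force': array([ 0.50968316,  0.16606696, -0.35831815]), 'moment': array([-0.0056643 , -0.00973091, -0.03926669]), 'finger_gap': 0.08806735250853856}
```

View pics/top0.png

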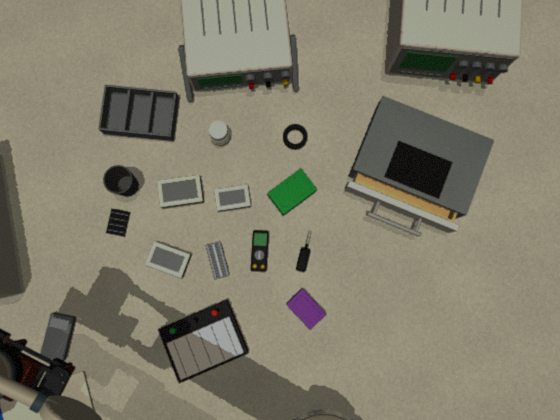

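View pics/side0.png

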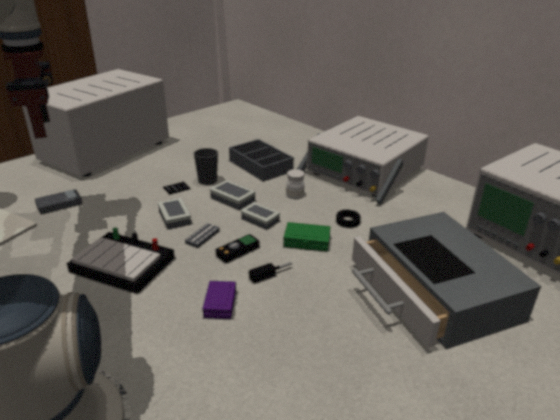

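The top view shows three white-lid cases at (180,191), (233,198) and (168,259). The small tools are the screwdriver (304,252), meter (260,250) and breadboard (218,260). The unit is at (420,165) with its drawer slightly open. The green box (292,192) and purple box (306,308) are look-alikes and stay put.

```bash
cat > h.py <<'E'
from bench import *
import cv2,numpy as np
def cloud(d):
    K=d["camera_matrix"];V=d["view"];z=d["depth"]
    v,u=np.mgrid[:z.shape[0],:z.shape[1]]
    x=(u-K[0,2])/K[0,0]*z; y=(v-K[1,2])/K[1,1]*z
    P=np.stack([x,-y,-z],-1)
    W=(P-V[:3,3])@V[:3,:3]
    W[z==0]=np.nan
    return W
def ray(d,u,v,z):
    K=d["camera_matrix"];V=d["view"]
    r=np.array([(u-K[0,2])/K[0,0],-(v-K[1,2])/K[1,1],-1.])@V[:3,:3]
    c=-V[:3,3]@V[:3,:3]
    return (c+r*(z-c[2])/r[2])
def rect(P):
    "min rect of xy points in m: centre, (long,short), yaw of long"
    (c,s,a)=cv2.minAreaRect((P[:,:2]*1000).astype(np.float32))
    if s[0]<s[1]: s=(s[1],s[0]);a+=90
    a=(a+90)%180-90
    return np.array(c)/1000,np.array(s)/1000,np.radians(a)
def px(d,W): # world->pixel
    K=d["camera_matrix"];V=d["view"];p=V[:3,:3]@W+V[:3,3]
    return K[0,0]*p[0]/-p[2]+K[0,2],K[1,1]*-p[1]/-p[2]+K[1,2]
E
python3 - <<'E'
from h import *
d=dict(np.load("pics/top0.npz"));W=cloud(d);z=W[...,2]
tab=z[(z<0.02)&(z>-.02)];print("table",np.median(tab),tab.std())
m=((z>0.0035)).astype(np.uint8)
n,l,st,c=cv2.connectedComponentsWithStats(m,connectivity=4)
for i in range(1,n):
    if st[i,4]<60: continue
    k=l==i;P=W[k];h=np.percentile(P[:,2],80)
    T=P[abs(P[:,2]-h)<.005]
    if len(T)<10: continue
    r=rect(T);print(c[i].round(),st[i,4],"h %.3f"%h,r[0].round(4),r[1].round(4),np.degrees(r[2]).round(1))
E
```

```text
table 0.0010975285682964775 0.0030689918808900507
[236.  45.] 9855 h 0.110 [0.9595 0.1967] [0.2385 0.1879] -84.1
[454.  38.] 10222 h 0.174 [ 0.9512 -0.2931] [0.2613 0.1311] 85.7
[139. 113.] 3557 h 0.040 [0.799  0.4305] [0.173  0.1122] 84.5
[418. 166.] 12959 h 0.088 [ 0.6839 -0.226 ] [0.2708 0.1875] 67.4
[219. 133.] 450 h 0.067 [0.7462 0.239 ] [0.0413 0.041 ] 26.6
[295. 136.] 361 h 0.021 [0.7448 0.0606] [0.0596 0.0573] 0.9
[  7. 249.] 1619 h 0.076 [0.4512 0.7022] [0.1587 0.02  ] 5.4
[120. 181.] 847 h 0.082 [0.6276 0.4582] [0.0642 0.0641] -61.5
[292. 192.] 1250 h 0.033 [0.6099 0.0687] [0.1    0.0638] -53.1
[180. 191.] 1304 h 0.033 [0.6109 0.3297] [0.1    0.0642] -82.2
[232. 198.] 826 h 0.029 [0.5959 0.2084] [0.0796 0.0528] -81.5
[118. 223.] 457 h 0.008 [0.5393 0.4792] [0.0619 0.0535] -9.5
[260. 251.] 699 h 0.025 [0.4722 0.1442] [0.0945 0.0376] -3.1
[304. 256.] 327 h 0.026 [0.4591 0.0419] [0.0688 0.0234] -14.6
[168. 259.] 1065 h 0.031 [0.4525 0.3547] [0.0906 0.0581] 70.2
[217. 260.] 591 h 0.015 [0.4511 0.2423] [0.0816 0.0359] 15.6
[306. 309.] 840 h 0.029 [0.34  0.038] [0.0796 0.0517] 43.5
[203. 341.] 4543 h 0.035 [0.2701 0.2709] [0.1641 0.1279] -67.7
[ 43. 377.] 7185 h 0.537 [0.2458 0.3844] [0.0731 0.0047] 58.0
[323. 417.] 159 h 0.012 [0.1017 0.0012] [0.0897 0.0111] 89.9
```

```bash
python3 - <<'E'
import cv2
f=cv2.imread("pics/top0.png")
cv2.imwrite("pics/crop1.png",cv2.resize(f[160:340,90:340],None,fx=3.2,fy=3.2,interpolation=cv2.INTER_CUBIC)[:600,:800])
cv2.imwrite("pics/crop2.png",cv2.resize(f[90:250,330:510],None,fx=3.7,fy=3.7,interpolation=cv2.INTER_CUBIC)[:600,:800])
E
```

```text
(no output)
```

View crops.

View pics/crop1.png

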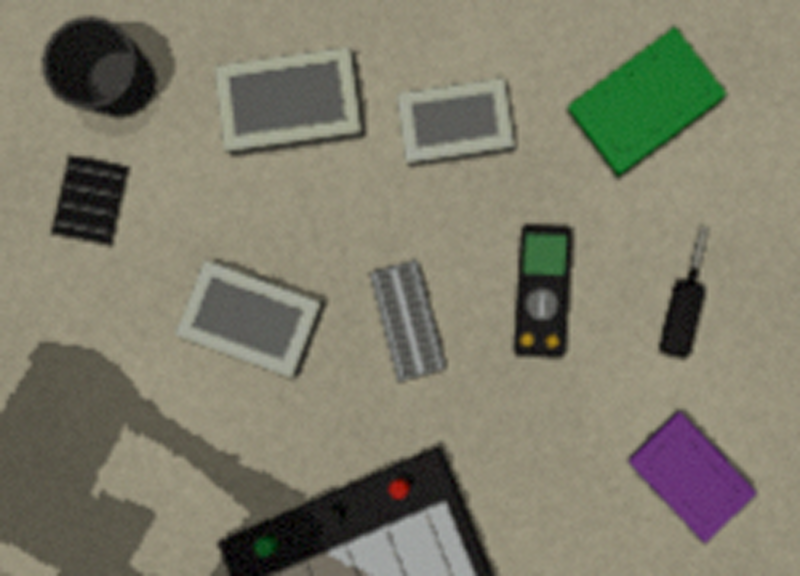

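View pics/crop2.png

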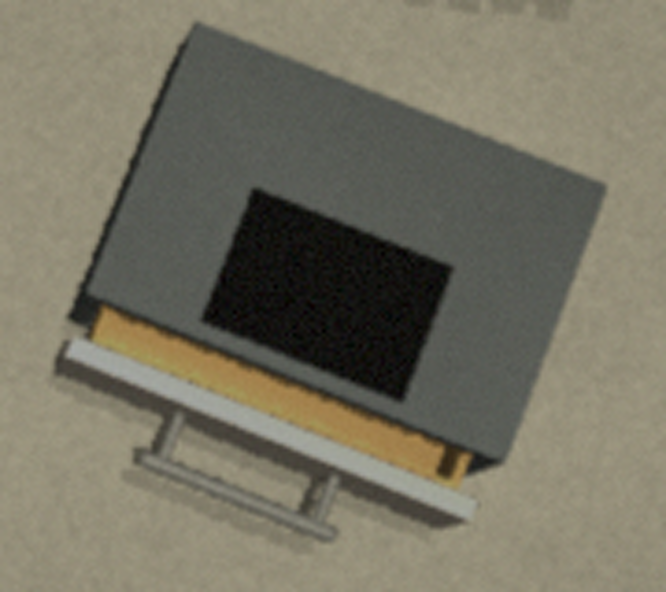

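```bash
python3 - <<'E'
from h import *
d=dict(np.load("pics/top0.npz"));W=cloud(d);z=W[...,2]
g=cv2.cvtColor(d["frame"],cv2.COLOR_BGR2GRAY)
reg=np.zeros_like(g);reg[95:235,340:495]=1
# unit top
k=(reg>0)&(z>.08)&(z<.096)
P=W[k];print("top z",np.median(P[:,2]));r=rect(P);print("top",r,np.degrees(r[2]))
km=((reg>0)&(g<12)&(z>.08)).astype(np.uint8)
n,l,st,c=cv2.connectedComponentsWithStats(km);i=1+np.argmax(st[1:,4]);P=W[l==i]
r=rect(P);print("mat",np.median(P[:,2]),r,np.degrees(r[2]))
yaw=np.radians(-22.6);R=np.array([[np.cos(yaw),-np.sin(yaw)],[np.sin(yaw),np.cos(yaw)]])
c0=r[0]
k=(reg>0)&(z>.03)
L=(W[k][:,:2]-c0)@R; Z=W[k][:,2]
s=(abs(L[:,1])<.03)
for a in np.arange(-.14,.14,.005):
    q=s&(L[:,0]>=a)&(L[:,0]<a+.005)
    if q.any():print(round(a+.0025,4),q.sum(),Z[q].min().round(3),Z[q].max().round(3))
E
```

```text
top z 0.08655337717858222
top (array([ 0.6699978 , -0.22056812]), array([0.27147681, 0.21762343]), np.float64(1.1768785825813521)) 67.43017578125
mat 0.0877916429787461 (array([ 0.63591101, -0.24849818]), array([0.00953719, 0.00570641]), np.float64(1.0366299948331088)) 59.39452362060547
-0.1375 7 0.047 0.054
-0.1325 52 0.044 0.059
-0.1275 45 0.046 0.057
-0.1225 10 0.046 0.055
-0.1175 7 0.049 0.056
-0.1125 9 0.05 0.055
-0.1075 7 0.049 0.055
-0.1025 7 0.048 0.055
-0.0975 56 0.03 0.075
-0.0925 109 0.031 0.077
-0.0875 60 0.068 0.078
-0.0825 53 0.067 0.078
-0.0775 41 0.059 0.068
-0.0725 9 0.058 0.066
-0.0575 58 0.071 0.092
-0.0525 59 0.078 0.091
-0.0475 71 0.08 0.094
-0.0425 65 0.081 0.093
-0.0375 51 0.083 0.094
-0.0325 60 0.083 0.096
-0.0275 63 0.083 0.093
-0.0225 56 0.082 0.095
-0.0175 58 0.081 0.093
-0.0125 61 0.08 0.093
-0.0075 59 0.084 0.094
-0.0025 56 0.084 0.096
0.0025 58 0.083 0.093
0.0075 60 0.084 0.094
0.0125 58 0.081 0.093
0.0175 59 0.081 0.093
0.0225 54 0.084 0.094
0.0275 58 0.083 0.096
0.0325 62 0.084 0.096
0.0375 59 0.085 0.093
0.0425 47 0.083 0.094
0.0475 56 0.08 0.092
0.0525 54 0.082 0.09
0.0575 61 0.08 0.093
0.0625 56 0.08 0.092
0.0675 56 0.08 0.09
0.0725 58 0.081 0.09
0.0775 58 0.08 0.091
0.0825 56 0.08 0.091
0.0875 62 0.081 0.091
0.0925 51 0.081 0.089
0.0975 57 0.079 0.092
0.1025 63 0.08 0.091
0.1075 51 0.08 0.091
0.1125 68 0.079 0.091
0.1175 51 0.081 0.094
0.1225 53 0.081 0.09
0.1275 39 0.08 0.09
0.1325 1 0.078 0.078
```

```bash
cat >> h.py <<'E'
def matfind(d,thr=25):
    g=cv2.GaussianBlur(cv2.cvtColor(d["frame"],cv2.COLOR_BGR2GRAY),(3,3),0)
    m=np.zeros_like(g);m[95:235,370:470]=g[95:235,370:470]<thr
    n,l,st,c=cv2.connectedComponentsWithStats(m);i=1+np.argmax(st[1:,4])
    v,u=np.where(l==i)
    P=np.array([ray(d,a,b,.088) for a,b in zip(u,v)])
    return rect(P),st[i]
E
python3 - <<'E'
from h import *
d=dict(np.load("pics/top0.npz"))
g=cv2.cvtColor(d["frame"],cv2.COLOR_BGR2GRAY);print(g[165,380:460])
for t in (25,35,45):
    r,s=matfind(d,t);print(r[0],r[1],np.degrees(r[2]),s)
W=cloud(d);z=W[...,2]
yaw=np.radians(-22.6);x=np.array([np.cos(yaw),np.sin(yaw)])
print("mat from top",np.array([.6839,-.226])-.0375*x)
# handle & front in colour, enlarge rays
# side cam mat
d2=dict(np.load("pics/side0.npz"))
f=d2["frame"];g=cv2.cvtColor(f,cv2.COLOR_BGR2GRAY)
for t in (15,25,35):
    m=np.zeros_like(g);m[225:290,390:480]=g[225:290,390:480]<t
    n,l,st,c=cv2.connectedComponentsWithStats(m);i=1+np.argmax(st[1:,4])
    v,u=np.where(l==i);P=np.array([ray(d2,a,b,.088) for a,b in zip(u,v)]);r=rect(P);print("side",r[0],r[1],np.degrees(r[2]))
E
```

```text
[89 91 90 88 90 89 96 91 66 27  3 19  8 22 15 13 12 12 19  8 18 19 18  8
 16 19 17 16  7 20 19 16 12 22 19 12 18 16 19 10 17 14 16 22 11 11 20 18
 13 21 16 18 19 18 19 19 17 15 23 15 19 12 18 20 21 17 13 14 12 23 19 60
 87 88 87 91 86 88 90 91]
[ 0.65007898 -0.21062138] [0.12467776 0.08476476] 67.46089935302734 [ 386  142   65   55 2058]
[ 0.65006885 -0.21053052] [0.12652381 0.08659271] 67.29192352294922 [ 385  142   66   56 2150]
[ 0.64991028 -0.21066446] [0.12789925 0.08811971] 67.2126235961914 [ 385  141   67   57 2222]
mat from top [ 0.64927962 -0.21158893]
side [ 0.62395752 -0.22600644] [0.02878112 0.01475661] 10.445741653442383
side [ 0.64822577 -0.21434064] [0.12418829 0.08373499] 67.3748779296875
side [ 0.64833826 -0.21411005] [0.12657966 0.08643551] 67.52500915527344
```

```bash
cat >> h.py <<'E'
YAW=np.radians(-22.6); X=np.array([np.cos(YAW),np.sin(YAW)]); Y=np.array([-np.sin(YAW),np.cos(YAW)])
M=np.array([.6494,-.2118]); U=M+.03*X
def loc(p): q=np.asarray(p)[:2]-U; return np.array([q@X,q@Y])
def wor(a,b): return U+a*X+b*Y
def quat(j):
    a=(j+np.pi/2)/2; return np.array([0,np.cos(a),np.sin(a),0])
def best(p,j):
    c=[]
    for k in(-1,0,1):
        q=quat(j+k*np.pi);r=inverse_kinematics(np.asarray(p,float),q)
        if r is not None:c.append((abs(r[5]),k,q))
    return min(c,key=lambda t:t[0])[2]
def st(tag=""):
    s=state();print(tag,"t%.1f"%s["time"],"p",s["ee_pos"].round(4),"F",s["ft_force"].round(1),"gap %.4f"%s["finger_gap"])
    return s
def go(xy,z,j):
    p=[xy[0],xy[1],z];q=best(p,j);move_to(p,q);return q
def ln(xy,z,v=.15): move_l([xy[0],xy[1],z],speed=v)
def snap(name,tag):
    d=get_image(name);cv2.imwrite(f"pics/{tag}.png",d["frame"]);return d
E
python3 - <<'E'
from h import *
d=dict(np.load("pics/top0.npz"))
a=ray(d,330+143/3.7,90+457/3.7,.050);b=ray(d,330+333/3.7,90+535/3.7,.050)
print("bar ends",loc(a),loc(b))
for p in((62,345),(472,515),(70,340),(474,500)):
    print("panel",p,loc(ray(d,330+p[0]/3.7,90+p[1]/3.7,.072)))
hb=(loc(a)+loc(b))/2;print(hb)
for dx in (0,-.11): 
    p=wor(hb[0]+.020+dx,0); 
    for z in (.2,.038):
        print([inverse_kinematics(np.array([*p,z]),quat(YAW+np.pi/2+k*np.pi)) is not None for k in(-1,0,1)])
E
```

```text
bar ends [-0.15848747  0.06247716] [-0.15868139 -0.06253917]
panel (62, 345) [-0.11742434  0.13546443]
panel (472, 515) [-0.11924516 -0.13095022]
panel (70, 340) [-0.1126771   0.13209898]
panel (474, 500) [-0.11023863 -0.12896361]
[-1.58584429e-01 -3.10036970e-05]
[True, True, True]
[True, True, True]
[True, True, True]
[True, True, True]
```

```bash
python3 - <<'E'
from h import *
j=YAW+np.pi/2
close(); st("closed")
p=wor(-.140,0); go(p,.16,j); st("above")
ln(p,.07,.1); s=st(); 
ln(p,.052,.04); s=st()
if abs(s["ft_force"][2])<6:
    ln(p,.036,.04); st("down")
    q=wor(-.15,0); ln(q,.036,.04); st("contact?")
d=snap("top","t1")
snap("side","s1")
E
```

```text
closed t1.4 p [0.2641 0.5388 0.2306] F [-0.1  0.2 -0.4] gap 0.0005
above t4.2 p [ 0.5481 -0.1688  0.1601] F [-0.4 -0.2 -0.9] gap 0.0006
 t5.2 p [ 0.5483 -0.1697  0.071 ] F [-0.3  0.1  0.9] gap 0.0005
 t5.8 p [ 0.5477 -0.1695  0.0518] F [ 0.3 -0.6 -0.7] gap 0.0002
down t6.3 p [ 0.5477 -0.1695  0.0357] F [0.4 0.5 0.6] gap 0.0003
contact? t6.8 p [ 0.5384 -0.1656  0.0362] F [ 0.7 -0.4  0.8] gap 0.0005
```

```bash
python3 - <<'E'
from h import *
for a in(-.20,-.235,-.247):
    ln(wor(a,0),.036,.08); st()
d=snap("top","t2"); np.savez("pics/t2.npz",**d); snap("side","s2")
E
```

```text
t7.6 p [ 0.4926 -0.1465  0.0361] F [-0.2  0.5  0.7] gap 0.0008
 t8.2 p [ 0.4603 -0.1331  0.0361] F [-0.2  0.2 -0.3] gap 0.0003
 t8.5 p [ 0.4492 -0.1284  0.0359] F [-0.  -0.7  0.3] gap 0.0005
```

View pics/t2.png

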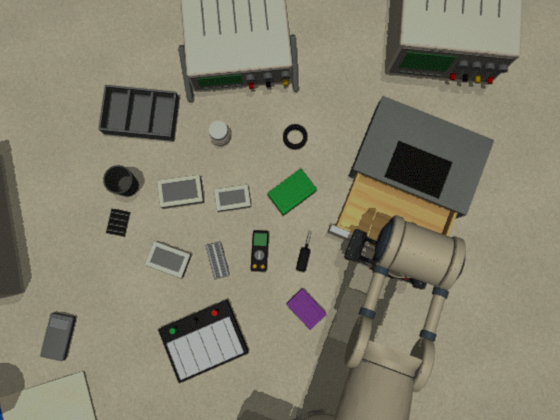

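View pics/s2.png

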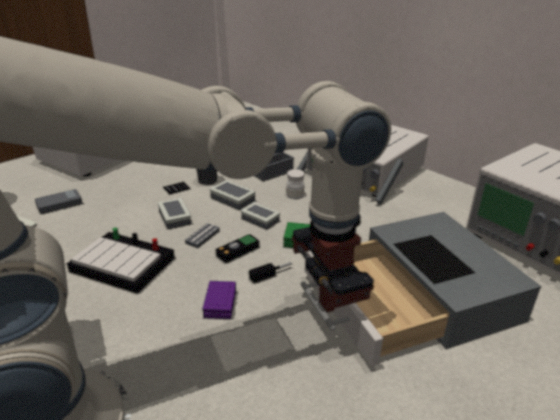

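```bash
cat >> h.py <<'E'
SZ=dict(case_a=(.1,.064,.030),case_b=(.09,.058,.028),case_c=(.08,.052,.026),tester=(.095,.038,.022),breadboard=(.082,.036,.012))
def comps(d):
    W=cloud(d);z=W[...,2];m=(z>.0045).astype(np.uint8)
    m=cv2.morphologyEx(m,cv2.MORPH_OPEN,np.ones((2,2),np.uint8))
    n,l,s,c=cv2.connectedComponentsWithStats(m,connectivity=4);out=[]
    hsv=cv2.cvtColor(d["frame"],cv2.COLOR_BGR2HSV)
    for i in range(1,n):
        if not 150<s[i,4]<2500: continue
        P=W[l==i];h=np.percentile(P[:,2],80)
        if h>.06: continue
        T=P[abs(P[:,2]-h)<.006]
        if len(T)<30: continue
        r=rect(T);e=cv2.erode((l==i).astype(np.uint8),np.ones((3,3)))>0
        out.append(dict(px=c[i],h=h,c=r[0],s=r[1],a=r[2],sat=np.median(hsv[...,1][e]),val=np.median(hsv[...,2][e]),mask=l==i))
    return out
def find(d,name):
    if name=="screwdriver": # long thin dark thing
        o=[k for k in comps(d) if k["val"]<60 and k["s"][1]<.029 and .05<k["s"][0]<.1]
        if len(o)!=1: print("screwdriver cands",[(k["px"],k["s"]) for k in o]); 
        k=o[0];v,u=np.where(k["mask"])
        W=cloud(d)[k["mask"]];T=W[W[:,2]>.017]  # handle incl. thick part
        ax=np.array([np.cos(k["a"]),np.sin(k["a"])]);
        t=(W[:,:2]-k["c"])@ax
        return k,T,t
    L=SZ[name]
    sc=lambda k:abs(k["s"][0]-L[0])+abs(k["s"][1]-L[1])+abs(k["h"]-.003-L[2])+(.02 if k["sat"]>120 and k["val"]>60 else 0)
    k=min(comps(d),key=sc);print(name,k["px"].round(),"c",k["c"].round(4),"s",k["s"].round(4),"yaw",np.degrees(k["a"]).round(1),"sat",k["sat"],"val",k["val"],"score %.4f"%sc(k))
    return k
E
python3 - <<'E'
from h import *
ln(wor(-.242,0),.036,.05); ln(wor(-.242,0),.16,.15); gripper_open()
go(np.array([.38,-.05]),.25,0)
d=snap("top","t3");np.savez("pics/t3.npz",**d);st()
for n in SZ: find(d,n)
k,T,t=find(d,"screwdriver");print(k["px"],k["c"],k["s"],np.degrees(k["a"]),k["val"],np.percentile(t,[0,2,50,98,100]),rect(T))
hsv=d["frame"][225:285,285:320];g=hsv.max(2)
m=(g<55).astype(np.uint8);n,l,s,c=cv2.connectedComponentsWithStats(m);i=1+np.argmax(s[1:,4]);v,u=np.where(l==i)
print("dark handle",rect(np.array([ray(d,a+285,b+225,.022) for a,b in zip(u,v)])))
f=d["frame"];cv2.imwrite("pics/c3.png",cv2.resize(f[90:290,300:510],None,fx=3,fy=3,interpolation=cv2.INTER_CUBIC)[:600])
E
```

```text
t12.4 p [ 0.38   -0.0502  0.2495] F [-0.7  0.4 -0. ] gap 0.0877
case_a [ 59. 337.] c [0.2791 0.5982] s [0.0996 0.0538] yaw -11.4 sat 11.0 val 89.0 score 0.0187
case_b [ 59. 337.] c [0.2791 0.5982] s [0.0996 0.0538] yaw -11.4 sat 11.0 val 89.0 score 0.0200
case_c [ 59. 337.] c [0.2791 0.5982] s [0.0996 0.0538] yaw -11.4 sat 11.0 val 89.0 score 0.0256
tester [ 59. 337.] c [0.2791 0.5982] s [0.0996 0.0538] yaw -11.4 sat 11.0 val 89.0 score 0.0206
breadboard [ 59. 337.] c [0.2791 0.5982] s [0.0996 0.0538] yaw -11.4 sat 11.0 val 89.0 score 0.0453
screwdriver cands []Traceback (most recent call last):
  File "<stdin>", line 6, in <module>
  File "h.py", line 71, in find
    k=o[0];v,u=np.where(k["mask"])
      ~^^^
IndexError: list index out of range
```

```bash
python3 - <<'E'
from h import *
d=dict(np.load("pics/t3.npz"));W=cloud(d);z=W[...,2]
L=(W[...,:2]-U)@np.stack([X,Y],1)
s=(abs(L[...,1])<.08)&(z>.012)
for a in np.arange(-.29,-.06,.006):
    q=s&(L[...,0]>=a)&(L[...,0]<a+.006)
    if q.sum()>3:print(round(a+.003,4),q.sum(),np.median(z[q]).round(3))
s=(abs(L[...,0]+.15)<.03)&(z>.012)
print("y")
for a in np.arange(-.14,.14,.006):
    q=s&(L[...,1]>=a)&(L[...,1]<a+.006)
    if q.sum()>3:print(round(a+.003,4),q.sum(),np.median(z[q]).round(3))
E
```

```text
-0.287 18 0.602
-0.281 21 0.366
-0.275 86 0.365
-0.269 76 0.366
-0.263 80 0.366
-0.257 61 0.365
-0.251 21 0.365
-0.233 96 0.052
-0.227 125 0.073
-0.221 134 0.073
-0.215 123 0.067
-0.209 69 0.063
-0.203 97 0.023
-0.197 174 0.023
-0.191 182 0.023
-0.185 173 0.023
-0.179 182 0.023
-0.173 175 0.023
-0.167 181 0.023
-0.161 173 0.023
-0.155 178 0.023
-0.149 171 0.023
-0.143 179 0.023
-0.137 175 0.023
-0.131 179 0.023
-0.125 170 0.023
-0.119 172 0.023
-0.113 174 0.022
-0.107 173 0.023
-0.101 170 0.023
-0.095 174 0.023
-0.089 177 0.023
-0.083 420 0.078
-0.077 378 0.083
-0.071 245 0.088
-0.065 188 0.089
-0.059 190 0.088
y
-0.119 49 0.063
-0.113 188 0.042
-0.107 67 0.023
-0.101 68 0.023
-0.095 64 0.022
-0.089 72 0.023
-0.083 59 0.022
-0.077 64 0.024
-0.071 68 0.022
-0.065 64 0.023
-0.059 70 0.023
-0.053 68 0.023
-0.047 64 0.022
-0.041 65 0.023
-0.035 67 0.023
-0.029 70 0.023
-0.023 63 0.023
-0.017 67 0.023
-0.011 66 0.022
-0.005 63 0.023
0.001 72 0.023
0.007 61 0.023
0.013 71 0.023
0.019 63 0.022
0.025 64 0.023
0.031 65 0.023
0.037 65 0.022
0.043 65 0.023
0.049 67 0.023
0.055 64 0.023
0.061 65 0.023
0.067 64 0.023
0.073 65 0.023
0.079 68 0.023
0.085 69 0.022
0.091 64 0.023
0.097 65 0.023
0.103 66 0.023
0.109 56 0.023
0.115 42 0.064
0.121 63 0.053
```

View pics/t3.png

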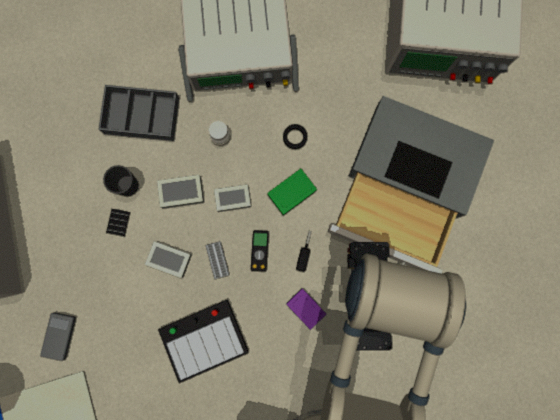

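```bash
python3 - <<'E'
from h import *
d=dict(np.load("pics/t3.npz"))
W=cloud(d);z=W[...,2];m=(z>.0045).astype(np.uint8)
n,l,s,c=cv2.connectedComponentsWithStats(m,connectivity=4)
for i in range(1,n):
    if s[i,4]>100: print(c[i].round(),s[i])
print(np.nanmedian(z[300:400,480:550]), np.isnan(z).mean())
E
```

```text
[237.  45.] [ 179    0  121  102 9804]
[454.  38.] [  385     0   138    87 10175]
[139. 112.] [  97   84   83   58 3362]
[403. 249.] [  304    95   191   325 31235]
[219. 134.] [209 121  22  26 441]
[295. 136.] [283 123  26  27 350]
[  7. 249.] [   0  159   23  140 1593]
[120. 181.] [103 165  37  33 816]
[292. 192.] [ 267  169   51   47 1232]
[180. 191.] [ 157  174   49   35 1281]
[232. 198.] [214 185  37  28 809]
[118. 223.] [106 209  25  29 385]
[260. 251.] [250 229  19  44 680]
[304. 256.] [296 231  16  43 311]
[168. 260.] [ 145  241   47   38 1056]
[217. 260.] [205 242  26  38 570]
[306. 309.] [287 288  40  42 828]
[203. 341.] [ 158  300   91   84 4505]
[ 58. 336.] [  39  313   38   48 1220]
[ 50. 401.] [   0  372   97   48 3181]
0.0005561504295117244 0.004060374149659864
```

```bash
python3 - <<'E'
from h import *
d=dict(np.load("pics/t3.npz"))
for k in comps(d): print(k["px"].round(),k["h"].round(4),k["s"],k["sat"],k["val"])
E
```

```text
[ 59. 337.] 0.0248 [0.09964837 0.05381313] 11.0 89.0
```

```bash
sed -i '/MORPH_OPEN/d' h.py; python3 - <<'E'
from h import *
d=dict(np.load("pics/t3.npz"))
for n in SZ: find(d,n)
k,T,t=find(d,"screwdriver");print(k["px"],k["c"],k["s"],np.degrees(k["a"]),k["val"],np.percentile(t,[0,2,50,98,100]),rect(T))
g=d["frame"][225:285,285:320].max(2)
m=(g<55).astype(np.uint8);n,l,s,c=cv2.connectedComponentsWithStats(m);i=1+np.argmax(s[1:,4]);v,u=np.where(l==i)
r=rect(np.array([ray(d,a+285,b+225,.022) for a,b in zip(u,v)]));print("dark handle",r,np.degrees(r[2]))
E
```

```text
case_a [180. 191.] c [0.6105 0.3298] s [0.1008 0.0649] yaw -81.5 sat 17.0 val 97.0 score 0.0020
case_b [168. 260.] c [0.4527 0.3545] s [0.0909 0.0589] yaw 70.7 sat 17.0 val 101.0 score 0.0019
case_c [232. 198.] c [0.5959 0.2084] s [0.0796 0.0523] yaw -81.6 sat 20.0 val 123.0 score 0.0008
tester [260. 251.] c [0.4721 0.1443] s [0.0943 0.0378] yaw -3.0 sat 46.0 val 61.5 score 0.0010
breadboard [217. 260.] c [0.451  0.2425] s [0.0814 0.0362] yaw 15.7 sat 9.0 val 102.0 score 0.0010
[303.90996785 256.09324759] [0.4667533  0.03992837] [0.08565952 0.02368687] -14.634239196777346 26.0 [-0.04499442 -0.04208686 -0.01004162  0.04831954  0.05358225] (array([0.47138446, 0.03894969]), array([0.09509537, 0.02408076]), np.float64(-0.24002711378137012))
dark handle (array([0.45752451, 0.04373384]), array([0.06249254, 0.02173605]), np.float64(-0.2542084465860421)) -14.565071105957031
```

```bash
cat >> h.py <<'E'
def kbest(p1,j1,p2,j2):
    c=[]
    for k in(-2,-1,0,1,2):
        a=inverse_kinematics(np.array(p1,float),quat(j1+k*np.pi));b=inverse_kinematics(np.array(p2,float),quat(j2+k*np.pi))
        if a is not None and b is not None:c.append((max(abs(a[5]),abs(b[5])),k))
    return min(c)[1]
def pick(xy,z,j,w,hi=.16,lift=.2):
    gripper_open() if state()["finger_gap"]<.08 else None
    q=quat(j);move_to([*xy,hi],q);ln(xy,z+.03,.25);ln(xy,z,.08);close();s=st("grip")
    if abs(s["finger_gap"]-w)>.006: print("BAD GRIP",w);return False
    ln(xy,lift,.2);s=st("lift");return abs(s["finger_gap"]-w)<.006
def place(xy,z,j,w,hi=.2,up=.16):
    move_to([*xy,hi],quat(j));s=st("over")
    if abs(s["finger_gap"]-w)>.006: print("LOST");return False
    ln(xy,z+.02,.2);s=st("near")
    if abs(s["finger_gap"]-w)>.006: print("LOST");return False
    ln(xy,z,.05);s=st("set");gripper_open();ln(xy,up,.2);return True
E
python3 - <<'E'
from h import *
a=np.radians(-14.5);xy=np.array([.453,.0437]);w=.024
t=wor(-.166,-.052)
k=kbest([*xy,.012],a+np.pi/2,[*t,.036],YAW+np.pi/2)
j1=a+np.pi/2+k*np.pi;j2=YAW+np.pi/2+k*np.pi
if pick(xy,.012,j1,w): snap("side","s4"); print(place(t,.035,j2,w))
snap("side","s5");snap("top","t5")
E
```

```text
grip t15.6 p [0.453  0.0437 0.012 ] F [-0.3  0.1 -0.4] gap 0.0238
lift t16.7 p [0.4525 0.0437 0.1985] F [-0.2  1.2 -0.5] gap 0.0239
over t17.8 p [ 0.5039 -0.2066  0.1998] F [-1.   0.8 -0.3] gap 0.0239
near t18.6 p [ 0.5047 -0.2074  0.0566] F [-0.3  0.1 -0.7] gap 0.0234
set t19.2 p [ 0.5036 -0.2075  0.0345] F [-0.1  0.  -0.4] gap 0.0236
True
```

View pics/s4.png

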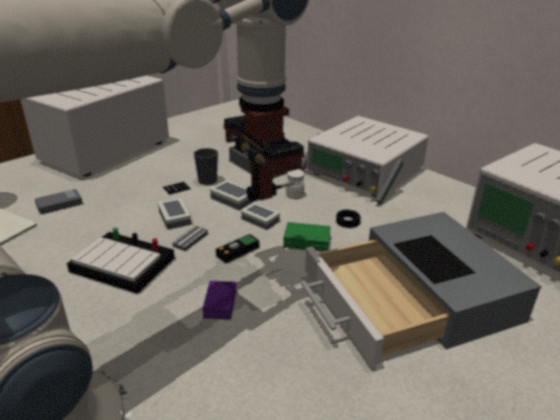

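View pics/s5.png

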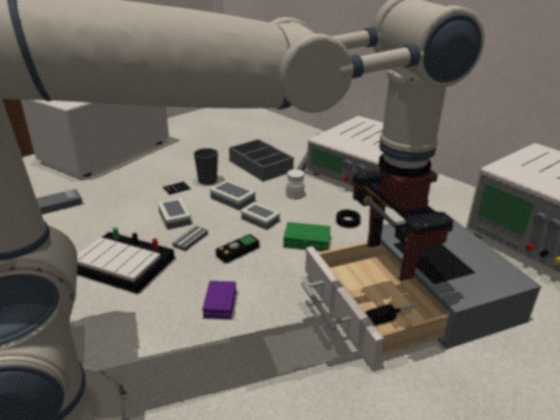

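The screwdriver is in the drawer (side view, 378,313). The breadboard has moved in the side view from (203,235) to (190,237), so it was knocked and I'll measure it again. First I'll nudge the screwdriver towards the drawer wall to make room.

```bash
python3 - <<'E'
from h import *
close();j=YAW+np.pi/2
k=kbest([*wor(-.16,-.022),.034],j,[*wor(-.16,-.055),.034],j);j+=k*np.pi
p=wor(-.162,-.020);move_to([*p,.12],quat(j));ln(p,.036,.15);st()
ln(wor(-.162,-.056),.036,.06);st("pushed");ln(wor(-.162,-.05),.036,.1);ln(wor(-.162,-.05),.16,.2);gripper_open()
go(np.array([.38,-.05]),.25,0)
d=snap("top","t6");np.savez("pics/t6.npz",**d);st()
find(d,"tester");find(d,"breadboard")
for n in("case_a","case_b","case_c"):find(d,n)
cv2.imwrite("pics/c6.png",cv2.resize(d["frame"][130:330,140:460],None,fx=2.5,fy=2.5,interpolation=cv2.INTER_CUBIC))
E
```

```text
t25.9 p [ 0.5203 -0.1797  0.0369] F [-0.4  0.5 -0.5] gap 0.0004
pushed t26.6 p [ 0.5058 -0.2129  0.0358] F [-1.  -0.3  0.3] gap 0.0005
 t30.6 p [ 0.3801 -0.0502  0.2497] F [-0.3  0.1 -0.2] gap 0.0878
tester [260. 251.] c [0.4715 0.144 ] s [0.0932 0.0376] yaw -2.7 sat 51.0 val 66.0 score 0.0025
breadboard [213. 271.] c [0.4252 0.2515] s [0.0819 0.036 ] yaw 15.8 sat 9.0 val 103.0 score 0.0005
case_a [180. 191.] c [0.611  0.3301] s [0.1001 0.0644] yaw -82.0 sat 18.0 val 97.0 score 0.0008
case_b [168. 260.] c [0.4522 0.3544] s [0.0905 0.0578] yaw 70.0 sat 16.0 val 101.0 score 0.0009
case_c [232. 198.] c [0.5959 0.2085] s [0.0799 0.0525] yaw -81.8 sat 20.0 val 122.5 score 0.0007
```

View pics/c6.png

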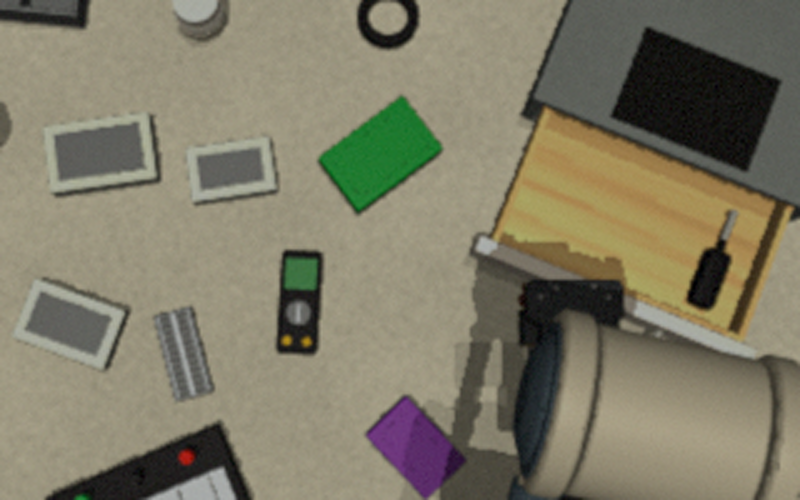

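```bash
python3 - <<'E'
from h import *
a=np.radians(-2.9);xy=np.array([.4718,.1441]);w=.038
t=wor(-.146,.052)
k=kbest([*xy,.012],a+np.pi/2,[*t,.036],YAW+np.pi/2)
j1=a+np.pi/2+k*np.pi;j2=YAW+np.pi/2+k*np.pi
ok=pick(xy,.012,j1,w)
if ok: ok=place(t,.035,j2,w,up=.12)
print(ok)
if ok:
    close()
    p=wor(-.146,.014);ln(p,.12,.2);ln(p,.037,.15);ln(wor(-.146,.055),.037,.06);st("pushed");ln(wor(-.146,.045),.037,.1);ln(wor(-.146,.045),.16,.2);gripper_open()
go(np.array([.38,-.05]),.25,0)
d=snap("top","t7");st();find(d,"breadboard")
for n in("case_a","case_b","case_c"):find(d,n)
cv2.imwrite("pics/c7.png",cv2.resize(d["frame"][130:330,140:460],None,fx=2.5,fy=2.5,interpolation=cv2.INTER_CUBIC))
E
```

```text
grip t33.6 p [0.4718 0.1441 0.012 ] F [-0.7  0.2 -0.9] gap 0.0378
lift t34.7 p [0.4713 0.144  0.1983] F [ 0.2  0.8 -1.9] gap 0.0378
over t35.8 p [ 0.5622 -0.1181  0.1997] F [-0.2  1.3 -1.1] gap 0.0375
near t36.6 p [ 0.5631 -0.1189  0.0566] F [ 0.1 -0.1 -0.2] gap 0.0378
set t37.2 p [ 0.562  -0.1192  0.0346] F [-0.3 -0.7 -1.2] gap 0.0375
True
pushed t41.9 p [ 0.5633 -0.1161  0.0366] F [-0.5 -0.2  0.2] gap 0.0004
 t45.5 p [ 0.3803 -0.0502  0.2495] F [-0.2  0.5  0.5] gap 0.0878
breadboard [213. 271.] c [0.4252 0.2516] s [0.0819 0.0366] yaw 15.7 sat 10.0 val 102.5 score 0.0007
case_a [180. 191.] c [0.6109 0.3298] s [0.1002 0.0644] yaw -81.5 sat 18.0 val 97.0 score 0.0008
case_b [168. 260.] c [0.4525 0.3547] s [0.0907 0.0579] yaw 70.2 sat 17.0 val 102.0 score 0.0010
case_c [232. 198.] c [0.5957 0.2084] s [0.0798 0.0522] yaw -81.6 sat 20.0 val 125.0 score 0.0006
```

View pics/c7.png

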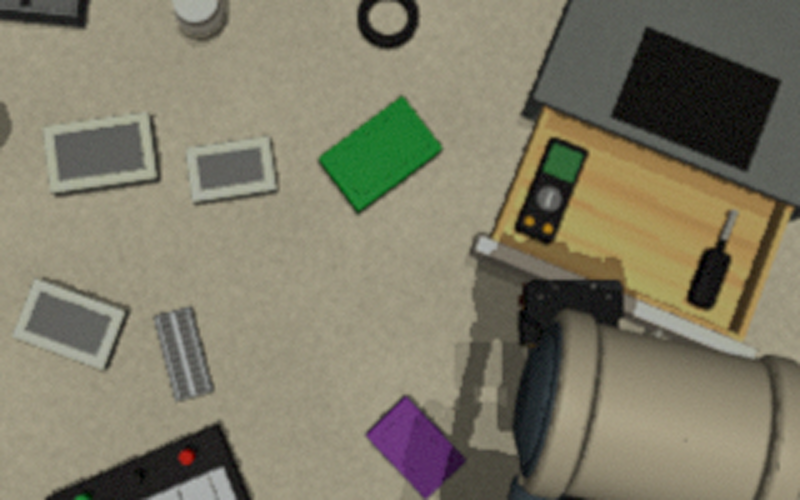

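```bash
python3 - <<'E'
from h import *
a=np.radians(15.7);xy=np.array([.4252,.2516]);w=.036
t=wor(-.146,.0)
k=kbest([*xy,.0105],a+np.pi/2,[*t,.036],YAW+np.pi/2)
j1=a+np.pi/2+k*np.pi;j2=YAW+np.pi/2+k*np.pi
ok=pick(xy,.0105,j1,w)
snap("side","s8")
if ok: ok=place(t,.0335,j2,w,up=.16)
print(ok)
close();p=wor(-.30,0)
go(p,.16,YAW+np.pi/2)
d=snap("top","t8");np.savez("pics/t8.npz",**d);st();snap("side","s8b")
for n in("case_a","case_b","case_c"):find(d,n)
cv2.imwrite("pics/c8.png",cv2.resize(d["frame"][130:330,140:460],None,fx=2.5,fy=2.5,interpolation=cv2.INTER_CUBIC))
E
```

```text
grip t48.7 p [0.4252 0.2516 0.0105] F [-0.5 -0.2 -0.4] gap 0.0357
lift t49.8 p [0.4247 0.2514 0.1984] F [ 0.5  0.5 -0.4] gap 0.0355
over t51.4 p [ 0.5425 -0.1662  0.2   ] F [-0.1  0.5 -0.1] gap 0.0359
near t52.3 p [ 0.5431 -0.1672  0.055 ] F [ 0.3 -0.  -0.3] gap 0.0353
set t52.9 p [ 0.5421 -0.1672  0.0331] F [-0.   0.3 -1.1] gap 0.0357
True
 t56.6 p [ 0.4011 -0.1085  0.1604] F [-0.5 -0.4  0.2] gap 0.0006
case_a [180. 191.] c [0.6111 0.3301] s [0.1004 0.0651] yaw -81.4 sat 18.0 val 96.0 score 0.0017
case_b [168. 260.] c [0.4527 0.3545] s [0.0903 0.0588] yaw 70.0 sat 17.0 val 101.0 score 0.0012
case_c [232. 198.] c [0.5957 0.2084] s [0.0797 0.0525] yaw -81.7 sat 20.0 val 119.5 score 0.0008
```

View pics/c8.png

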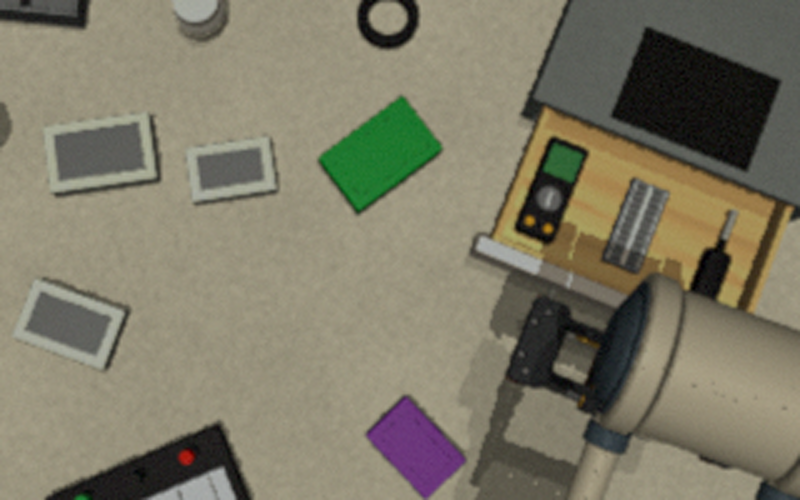

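View pics/s8b.png

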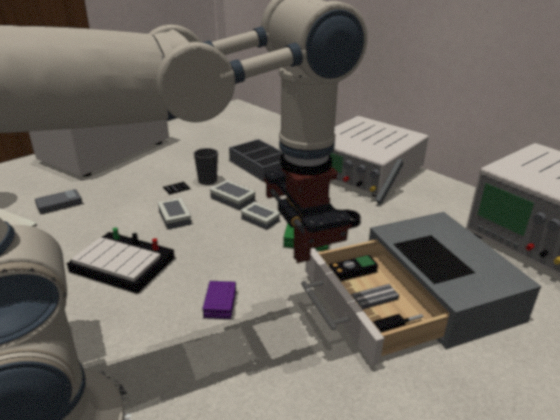

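```bash
python3 - <<'E'
from h import *
ln(wor(-.30,0),.041,.15);st()
ln(wor(-.21,0),.041,.08);st()
ln(wor(-.160,0),.041,.08);st()
a=-.160
while a<-.140:
    a+=.0015;ln(wor(a,0),.041,.03);s=state();f=s["ft_force"][:2]@X;print(round(a,4),loc(s["ee_pos"]).round(4),round(f,1))
    if abs(f)>8:break
hold(.3);s=st("end")
d=snap("top","t9");snap("side","s9")
E
```

```text
t57.6 p [ 0.4007 -0.1083  0.0419] F [0.6 0.1 0.2] gap 0.0004
 t58.9 p [ 0.483  -0.1426  0.041 ] F [ 0.1 -0.2 -0.1] gap 0.0005
 t59.7 p [ 0.5292 -0.1618  0.0409] F [ 0.  -0.7  0.1] gap 0.0004
-0.1585 [-0.1586  0.    ] -0.5
-0.157 [-0.157  0.   ] -0.4
-0.1555 [-0.1553  0.    ] 0.8
-0.154 [-0.1538 -0.    ] 0.2
-0.1525 [-0.1523 -0.    ] -0.2
-0.151 [-0.1509 -0.    ] -0.8
-0.1495 [-0.1507 -0.    ] -6.6
-0.148 [-0.1506 -0.    ] -12.8
end t62.0 p [ 0.538  -0.1655  0.0409] F [-11.4   4.1   7.2] gap 0.0004
```

View pics/s9.png

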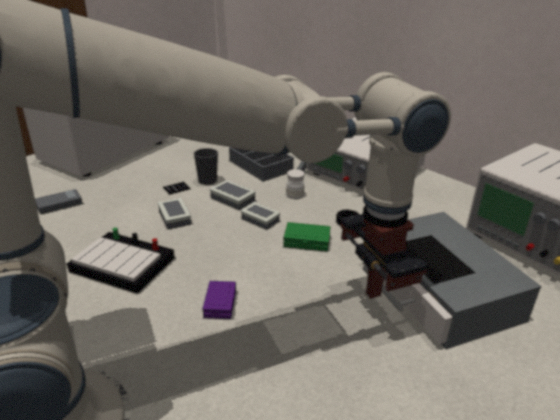

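```bash
cat > case.py <<'E'
from h import *
import sys
name,zb=sys.argv[1],float(sys.argv[2]);
tag=sys.argv[3]
d=get_image("top");k=find(d,name);xy=k["c"];w=SZ[name][1];a=k["a"]
t=M+(np.array([float(sys.argv[4]),float(sys.argv[5])]) if len(sys.argv)>4 else 0)
dy=(np.radians(90)-YAW)  # noqa
ju=a+np.pi/2; jt=YAW
# choose jaw angle equivalents
best_=None
for m in(-1,0,1,2):
  for n in(-1,0,1,2):
    A=inverse_kinematics(np.array([*xy,.012]),quat(ju+m*np.pi));B=inverse_kinematics(np.array([*t,zb+.0125]),quat(jt+n*np.pi))
    if A is None or B is None: continue
    c=max(abs(A[5]),abs(B[5]))
    if best_ is None or c<best_[0]: best_=(c,ju+m*np.pi,jt+n*np.pi)
_,j1,j2=best_
ok=pick(xy,.012,j1,w,lift=.25)
if ok:
    move_to([*t,.25],quat(j2)); snap("side",tag+"_h"); hold(.1)
    ok=place(t,zb+.0125,j2,w,hi=.25,up=.25)
print(ok)
go(np.array([.45,.05]),.3,0)
d=snap("top",tag);np.savez(f"pics/{tag}.npz",**d);snap("side",tag+"_s");st()
cv2.imwrite(f"pics/{tag}_c.png",cv2.resize(d["frame"][90:250,330:510],None,fx=3.7,fy=3.7,interpolation=cv2.INTER_CUBIC))
W=cloud(d);z=W[...,2];h=SZ[name][2];L=(W[...,:2]-M)@np.stack([X,Y],1)
q=(abs(z-zb-h)<.008)&(np.abs(L)<.08).all(-1)
m=q.astype(np.uint8);n,l,s,c=cv2.connectedComponentsWithStats(m,connectivity=4);i=1+np.argmax(s[1:,4])
r=rect(W[l==i]);print("placed z",np.median(z[l==i]),"local",((r[0]-M)@np.stack([X,Y],1)).round(4),r[1].round(4),np.degrees(r[2]).round(2))
E
python3 - <<'E'
from h import *
p=wor(-.17,0);ln(p,.041,.1);ln(p,.2,.2);gripper_open()
go(np.array([.5,.05]),.3,0)
d=snap("top","t10");st()
cv2.imwrite("pics/c10.png",cv2.resize(d["frame"][90:290,140:500],None,fx=2.2,fy=2.2,interpolation=cv2.INTER_CUBIC))
E
```

```text
t66.2 p [0.5    0.0496 0.2996] F [0.3 0.4 0.1] gap 0.0883
```

View pics/c10.png

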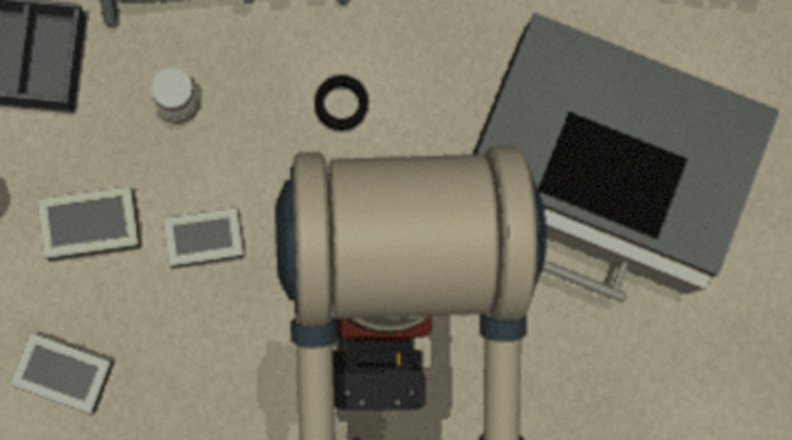

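The drawer is shut: no gap shows between its face and the unit (crop, about 640,250). The white/grey cases are at crop (88,222), (204,237) and (62,372). Case_a is next, since its measured 100 × 64 lid is white and the other box that size is green.

```bash
sed -i 's/\[.45,.05\]/[.38,.13]/' case.py; python3 case.py case_a .088 a1
```

```text
case_a [180. 191.] c [0.6111 0.3298] s [0.1002 0.0649] yaw -81.5 sat 19.0 val 96.0 score 0.0015
grip t69.2 p [0.6113 0.33   0.0125] F [0.5 0.6 0.6] gap 0.0644
lift t70.5 p [0.6108 0.3297 0.2483] F [-0.2 -0.3 -2. ] gap 0.0643
over t72.9 p [ 0.6495 -0.2115  0.25  ] F [-0.2  0.  -1.6] gap 0.0640
near t73.7 p [ 0.65   -0.2121  0.1223] F [ 0.2 -0.1 -0.3] gap 0.0639
set t74.2 p [ 0.6494 -0.2118  0.1003] F [ 0.6 -0.2 -0.7] gap 0.0641
True
 t77.4 p [0.3806 0.1296 0.2997] F [ 0.6  0.3 -0.2] gap 0.0876
placed z 0.11897482851491051 local [-0.0019 -0.0001] [0.1003 0.0665] 66.98
```

View pics/a1_c.png

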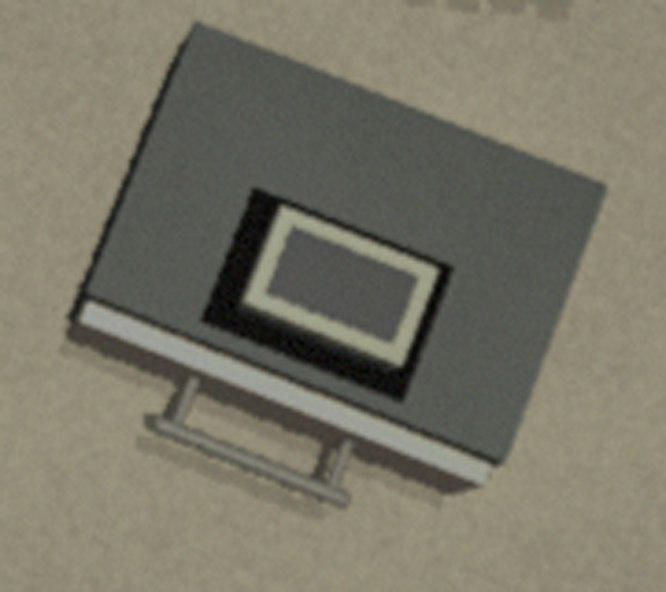

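View pics/a1_s.png

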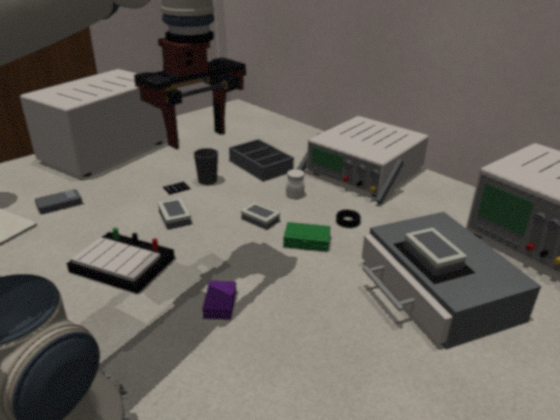

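Case_a sits on the mat, within about 1–2 mm and 0.5° of its target. Case_b is next.

```bash
python3 case.py case_b .118 b1
```

```text
case_b [168. 260.] c [0.4528 0.3545] s [0.0906 0.0587] yaw 70.2 sat 17.0 val 96.0 score 0.0016
grip t80.2 p [0.4529 0.3546 0.0122] F [-0.6 -0.5  2. ] gap 0.0580
lift t81.6 p [0.4524 0.3543 0.2483] F [ 0.7  0.8 -2.9] gap 0.0579
over t84.1 p [ 0.6495 -0.2115  0.25  ] F [-0.3 -0.6 -1.7] gap 0.0579
near t84.8 p [ 0.6497 -0.2119  0.1518] F [-0.2  0.3 -1.8] gap 0.0579
set t85.3 p [ 0.6493 -0.2118  0.1301] F [-0.2  0.1 -2.2] gap 0.0578
True
 t88.5 p [0.3806 0.1296 0.2997] F [-0.4  0.   0.2] gap 0.0880
placed z 0.14692043328111692 local [-0.0014  0.0003] [0.0902 0.0599] 66.99
```

View pics/b1_c.png

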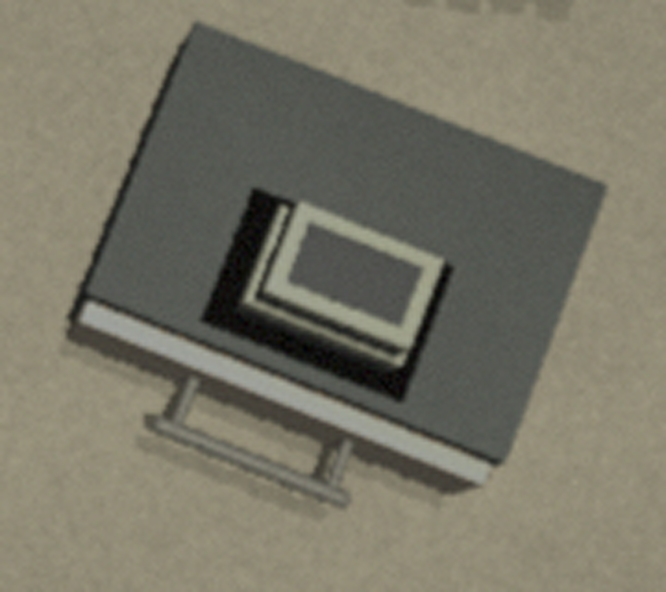

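Case_b is stacked with its centre within 0.5 mm of case_a's. Next is case_c: white and grey, about 80 × 52, at pixel (232,198). The purple look-alike at (306,309) stays.

```bash
python3 case.py case_c .146 c1
```

```text
case_c [232. 198.] c [0.5958 0.2084] s [0.0796 0.0527] yaw -81.9 sat 20.0 val 112.0 score 0.0014
grip t91.3 p [0.5959 0.2085 0.0122] F [-0.4 -0.4  0.7] gap 0.0516
lift t92.7 p [0.5954 0.2083 0.2483] F [ 0.3  0.5 -1.5] gap 0.0518
over t94.7 p [ 0.6495 -0.2113  0.2501] F [ 0.7 -0.3 -1.8] gap 0.0514
near t95.2 p [ 0.6493 -0.2118  0.1788] F [-0.1  0.4 -0.9] gap 0.0517
set t95.7 p [ 0.6492 -0.2117  0.1581] F [-0.8 -0.1 -1.6] gap 0.0519
True
 t98.8 p [0.3806 0.1296 0.2997] F [ 0.1  0.8 -0.3] gap 0.0879
placed z 0.17285319144433542 local [-0.0013 -0.0002] [0.0814 0.0537] 67.32
```

View pics/c1_c.png

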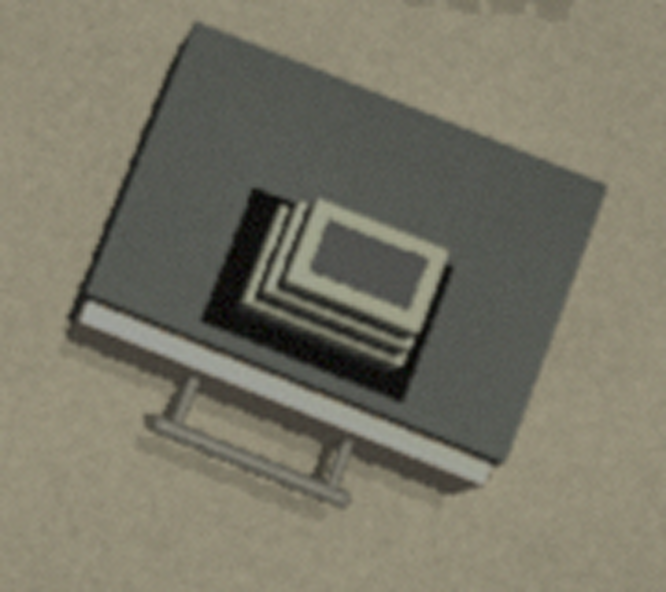

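View pics/c1_s.png

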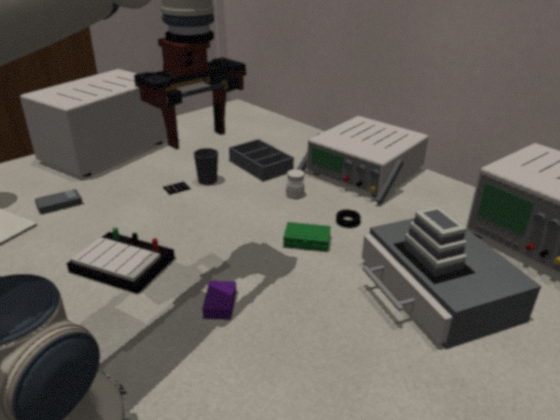

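View pics/c1.png

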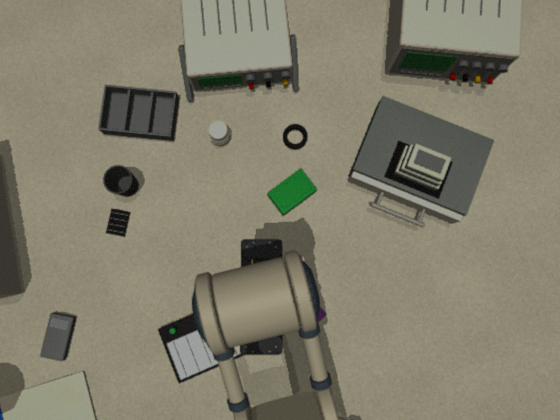

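```bash
python3 - <<'E'
import cv2
f=cv2.imread("pics/c1.png")
cv2.imwrite("pics/c11.png",cv2.resize(f[290:420,0:130],None,fx=4,fy=4,interpolation=cv2.INTER_CUBIC))
from h import *
d=dict(np.load("pics/c1.npz"));find(d,"case_c")
for k in comps(d): print(k["px"].round(),k["h"].round(3),k["c"].round(3),k["s"].round(3),k["sat"],k["val"])
g=cv2.resize(f[90:250,330:510],None,fx=1,fy=1)
a=ray(d,330+152/3.7,90+423/3.7,.050);b=ray(d,330+347/3.7,90+500/3.7,.050);print("bar ends",loc(a),loc(b))
E
```

```text
case_c [ 58. 336.] c [0.2797 0.5994] s [0.1005 0.0564] yaw -10.9 sat 12.0 val 83.0 score 0.0289
[295. 137.] 0.022 [0.744 0.061] [0.059 0.057] 53.0 20.0
[292. 192.] 0.033 [0.61  0.069] [0.1   0.065] 193.0 113.0
[118. 222.] 0.009 [0.54  0.477] [0.061 0.047] 33.0 27.0
[ 58. 336.] 0.025 [0.28  0.599] [0.1   0.056] 12.0 83.0
bar ends [-0.13665151  0.06499914] [-0.13518931 -0.06294355]
```

View pics/c11.png

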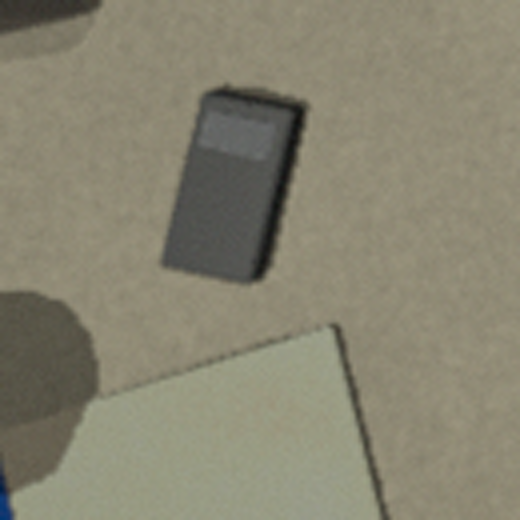

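The thing at (58,337) is a dark grey handheld device with no white lid or latch, so it isn't case_d and stays. The handle bar measures −0.136 from the unit centre, against −0.135 when shut. The robot is clear of everything.

```bash
python3 -c "
from h import *
job_done()"
```

```text
the job is handed in; nothing more can be done
```

I put the three tools in the drawer, shut it, then stacked the three cases on the mat; the job was handed in at about 99 s. I last saw the tools just before shutting the drawer: all three lay flat, below the unit's edge.

- **Tools:** The breadboard was knocked about 3 cm mid-run, so I measured it again before picking it up. I also nudged the screwdriver and the meter towards the drawer walls to make room.
- **Drawer:** I pushed it to its stop at about 12 N. The last picture puts the handle about 1 mm from its shut position, which is within the measuring error.
- **Stack:** case_a, case_b and case_c stand in one column, with centres within about 0.6 mm of each other. They lie about 1–2 mm towards the front from the mat's centre, and their long sides are within about 0.5° of the drawer front. case_d was not on the bench.
- **Left alone:** I touched nothing else on the bench, including the green and purple look-alikes. The last top view showed the green box in place. The arm partly hid the purple box there, but the side view showed it in place.
- **Disagreement:** The two cameras differed by about 3 mm on the mat's centre. I aimed between their readings, closer to the top camera's.

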